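Tip the insert box over and push it home

ROBOT

A 6-joint arm with a two-finger parallel gripper is mounted at the origin on a cart in front of the work surface, level with it; the furniture and walls round the work are solid. World frame = base frame: x ahead of the robot, y to its left, z up, the work surface at z = 0. Lengths are in m, angles in degrees, forces in N, time in s.
With the tool pointing down it reaches from about 0.4 to 0.825 m from the base axis. Payload 7 kg.
Tool frame: the origin (TCP) lies on the centre line of the jaws, within the pads' length; the fingertips stand 22 mm ahead of it and the grasp point (between the pads) lies 3 mm ahead of it; z points along the fingers, y is the line along which they close (so a half turn about z gives the same grasp; the last joint's range is limited). The gripper opens to 88 mm and grips with 3 to 60 N. Pads are 19 mm wide; open, the fingers measure 130 mm over their backs; the gripper's body (78 mm by 193 mm) begins 47 mm behind the grasp point.
Start: joints at [-50.243, 20.546, 0.682, 0, -70.136, -16.507], TCP at [0.266, -0.62, 0.249] pointing down, gripper open.
Joint ranges: [-176.03, 176.03], [-82.01, 121.73], [-58.28, 71.71], [-173.87, 95.51], [-174.79, -0.11], [-173.66, 173.66]. Speed limits (degrees/s): [136.94, 136.94, 172.46, 180, 180, 180].

INTERFACE

Orientations are given as [roll, pitch, yaw] about the fixed x, y, z axes, in that order (R = Rz(yaw) Ry(pitch) Rx(roll)).
In Python, from plant import get_state, cams, r gives the robot as it stands.
- The arm moves only by the tool apply_moves, never from a script. Its argument "targets" is a list of rows, each an object with "dp": the shift along the world's x, y, z in m, a list of three; "yaw": the turn about the world's z in degrees. In form: [{"dp": [x, y, z], "yaw": yaw}, ...]. A call has 1 to 20 rows; each row is the pose to reach, as a shift and turn from the pose commanded when the call began; what a row does not reach only later rows make up. A row lasts 1/12 s, in which the tool goes at most 41.7 mm and 7.16 degrees, less where a joint would pass 70% of its speed; a pose out of reach is approached as far as the arm can. A call with a gripper value outside its range is refused whole. "grip" is the gripper command: -1 is fully open, 1 is shut, values between are in proportion, set as the call begins (left out, the last holds). The fingers move at their own pace and stop on an object; "squeeze" is the grip in N (left out, the last holds). Time passes only in rows, so rows that repeat a pose let the fingers close. It gives the time, the measured TCP pose, the force, the opening and the grip force at its end, in the units of the state.
- get_state(): the state, without advancing time (a new reading comes with each control period).
- cams.capture(name): name is "scene" or "top" or "wrist"; returns a dict with "image" (420x560x3 uint8, red, green, blue), "range_z" (420x560 float32, m along the optical axis (not along the pixel's ray), 0 where there is no reading), "fx", "fy", "cx", "cy" (pixels), "R" (3x3) and "t" (3): a world point X has camera coordinates R X + t; the wrist camera has in their place "T_tool_cam" (4x4, takes a point from camera to tool coordinates, whose origin is the TCP and whose axes are the flange's). Camera axes: x right, y down, z forward; pixel columns grow to the right and rows downward; lengths in m; the calibration is good to about 2 mm. The wrist camera is an equidistant fisheye: a pixel r from the principal point sees the ray r / f radians off the axis. A picture is of the moment at which its call begins: read the wrist's pose just before it.
- r.close_job(): hands the job in; it is judged then, once.
The state is a dict: "time_s": time; "joints": joint angles; "qd": joint speeds; "joint_torque": joint torques, N m; "tcp_pos": TCP position; "eef_rot": TCP orientation; "contact_force": force on the tool from outside, world axes, zero at the start; "moment": the same for the moment, N m; "gripper_width": finger opening in m; "gripper_force": force on a finger pad.
Only numpy, scipy, OpenCV 4.12 (cv2) and the standard library are available. Lean on these libraries where they do the work, as an engineer would, in place of code of your own. Each camera call takes 0.05 s, during which the arm holds its last target. There are 200 camera calls.

TASK

The black box of cutting inserts stands on end in the green-railed tray. Push against it high up with the fingertips so that it tips over away from you, towards the stop bar at the back of the tray, and lies flat; then push it along the tray floor until its far end sits squarely against the stop bar. Only push: do not grip or lift the box, and leave everything else where it stands.

Things in the scene. Friction and masses are not known exactly. Their poses are not given: they have to be found in the camera images.
- black_box: dark box of inserts to be tipped, 34x95x110 mm (own x, y, z), about 0.14 kg, standing on the tray floor, a pale and red strip on top. Origin: centre of its underside as it stands = centre of its near end once tipped, 17 mm above the tray floor. Own z: from there to its top (lying: towards the stop bar); own x: about to the stop bar (lying: down). It falls by itself past 17 degrees
- heel (a point): the middle of the black box's lower edge on the stop-bar side (own x = 17 mm, y = 0, z = 0), about which it tips; it stays down on the tray floor all the time
- box_top (a point): the middle of the black box's top face (own z = 110 mm), which is its far end once it is tipped over
- tray: fixed steel tray with green rails, 262x180 mm (own x, y). Origin on the bench top; x points to the back, away from the robot, z up. Floor 4 mm above the bench, from x = -127 mm (open front) to the stop bar; side rails 14 mm high, 164 mm apart inside (y = -82 to 82 mm); stop bar across the back 40 mm high, 12 mm thick, its inner face at x = 125 mm
- stop_face (a point): the middle of the inner face of the stop bar, 21 mm above the bench; axes as the tray's
- sleeve: grey stepped taper sleeve, 38 mm across, 62 mm tall, standing on the bench left of the tray; origin at the centre of its underside; leave alone
- flat_box: black box of inserts with a green and white label on top, 100x66x24 mm, already lying flat on the bench left of the tray; origin at the centre of its underside; leave alone
- red_cap: red turned cap, 44 mm across, 34 mm tall, on the bench right of the tray; origin at the centre of its underside; leave alone
- spigot: black stepped tool holder, 42 mm across, 92 mm tall, standing on the bench right of the tray; origin at the centre of its underside; leave alone
- chuck_key: T-handled chuck key, 90x85x19 mm, lying on the bench to the right; origin at the middle of its underside; leave alone
Mind the look-alikes: they are no part of the job. Leave any yellow look-alike of the black_box alone.

How it is judged:
By the outcome, as a careful person would: the job done as asked, in the order asked, and still so for the second after the job is handed in, with the robot touching nothing.
It also fails if it takes over 40 s, if anything falls off the work surface, if the arm or the gripper's body presses on something with over 40 N, if the wrist force passes 120 N, or if a joint passes its speed limit or range.

## Working session

There is one attempt and no reset: what is moved stays moved. The work goes in short steps, Python scripts to look and compute and a tool call to move; the robot and the scene stay as the last step left them, time stands still between calls to the robot, and variables do not carry over. Pictures are saved under pics/ and viewed, at most 10 in all, crops included, and the job is handed in when it is done.

Besides the shell and the picture viewer there is one more tool, called after "Request:" in YAML: its name, and indented under it one key for each argument. apply_moves: Moves the arm, as the interface text tells. Its arguments: {"type":"object","properties":{"targets":{"type":"array","items":{"type":"object","properties":{"dp":{"type":"array","items":{"type":"number"}},"yaw":{"type":"number"}}}},"grip":{"type":"number"},"squeeze":{"type":"number"}},"required":["targets"]}

```bash
mkdir -p pics; ls; cat > h.py <<'E'
import numpy as np, cv2
from plant import get_state, cams, r
def pts(c):
    h,w=c["range_z"].shape; v,u=np.mgrid[:h,:w]; z=c["range_z"]
    P=np.stack([(u-c["cx"])/c["fx"]*z,(v-c["cy"])/c["fy"]*z,z],-1)
    return (P-c["t"])@c["R"]
def save(c,n): cv2.imwrite("pics/"+n+".png",c["image"][...,::-1])
E
python3 - <<'E'
from h import *
a=cams.capture("scene");b=cams.capture("top")
np.savez("c0.npz",s=a["image"],t=b["image"],sp=pts(a),tp=pts(b))
im=np.hstack([a["image"],b["image"]])
save(a,"s0");save(b,"t0")
print(get_state()["time_s"],-a["R"].T@a["t"],-b["R"].T@b["t"])
E
```

```text
pics
0.1 [-0.03036555  0.70479546  1.04741031] [0.35685912 0.08487573 1.07202098]
```

View pics/s0.png

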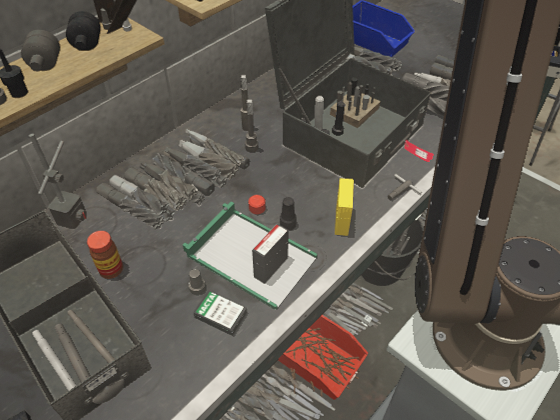

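View pics/t0.png

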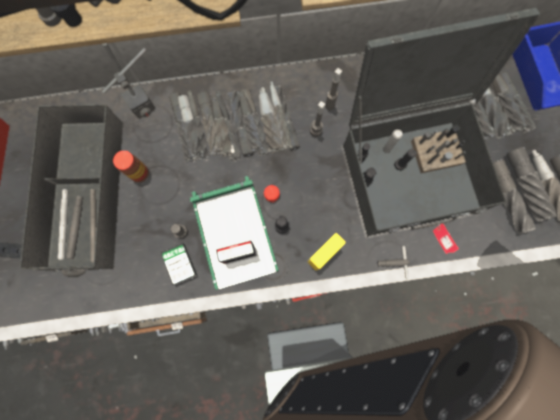

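The scene view shows the black box standing in the tray at scene (270,253), top (236,250). Two things could be mistaken for it: the yellow box at scene (345,207), top (327,252), and the flat box with a green label at scene (220,312), top (178,265). I choose the dark one with the pale and red top strip inside the green rails. The stop bar is the far green bar at top (222,190).

```bash
python3 - <<'E'
from h import *
d=np.load("c0.npz")
for k in "st":
    I=d[k];P=d[k+"p"];hsv=cv2.cvtColor(I,cv2.COLOR_RGB2HSV)
    g=(hsv[...,0]>60)&(hsv[...,0]<90)&(hsv[...,1]>100)
    n,L,st,_=cv2.connectedComponentsWithStats(g.astype(np.uint8))
    print(k,[list(s) for s in st[1:] if s[4]>40])
    # stop bar top
    m=g&(abs(P[...,2]-.040)<.006)
    q=P[m];q=q[np.linalg.norm(q[:,:2]-np.median(q[:,:2],0),axis=1)<.12]; print("bar",len(q),q.mean(0),cv2.minAreaRect(q[:,:2].astype(np.float32)))
    roi=np.zeros(g.shape,bool)
    if k=="s": roi[220:290,240:300]=1
    else: roi[225:275,205:265]=1
    for lo,hi in((.104,.125),):
        q=P[roi&(P[...,2]>lo)&(P[...,2]<hi)];print("top",len(q),q.mean(0),cv2.minAreaRect(q[:,:2].astype(np.float32)))
    m=g&(P[...,2]<.03)&(P[...,2]>.006)
    q=P[m];c=np.median(q[:,:2],0);print("rails",len(q),c,cv2.minAreaRect(q[np.linalg.norm(q[:,:2]-c,axis=1)<.2][:,:2].astype(np.float32)))
    cv2.imwrite(f"pics/crop_{k}.png",cv2.resize(I[165:300,150:310] if k=="t" else I[190:325,180:340],None,fx=4,fy=4)[...,::-1])
E
```

```text
s [[np.int32(196), np.int32(292), np.int32(16), np.int32(21), np.int32(44)], [np.int32(202), np.int32(295), np.int32(16), np.int32(21), np.int32(44)]]
bar 0 [nan nan nan] ((0.0, 0.0), (0.0, 0.0), 0.0)
top 587 [0.46675018 0.18936169 0.11312077] ((0.4688926637172699, 0.18641798198223114), (0.03652063384652138, 0.09800049662590027), 6.252371788024902)
rails 88 [0.49961973 0.36476954] ((0.4996071755886078, 0.36390623450279236), (0.02309221774339676, 0.05820032209157944), 14.541641235351562)
t []
bar 0 [nan nan nan] ((0.0, 0.0), (0.0, 0.0), 0.0)
top 518 [0.4706958  0.18779446 0.11400685] ((0.47123777866363525, 0.1878570169210434), (0.03433068096637726, 0.09450423717498779), 6.351442813873291)
rails 3 [0.50552781 0.37840768] ((0.508760929107666, 0.36747464537620544), (0.001062306691892445, 0.04389924556016922), 13.80355453491211)
  return _methods._mean(a, axis=axis, dtype=dtype,
  ret = um.true_divide(
<stdin>:10: RuntimeWarning: Mean of empty slice.
```

View pics/crop_t.png

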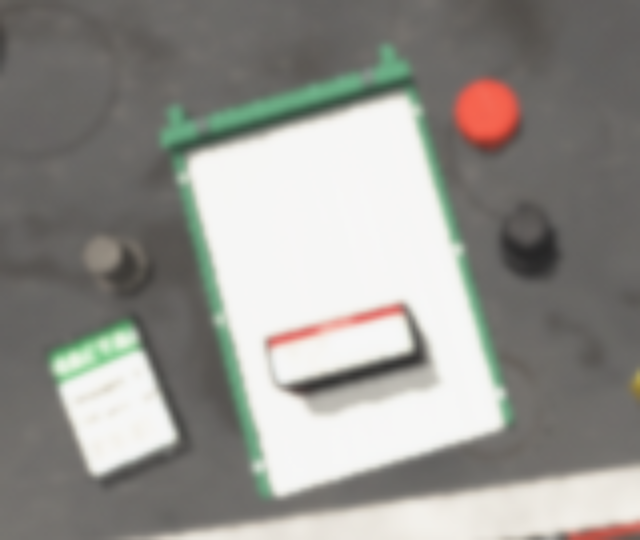

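The crop confirms the choice: pale and red strip on top, standing inside the tray, nearly parallel to the stop bar. My green mask was too strict, so I'll widen it and get the tray's pose.

```bash
python3 - <<'E'
from h import *
d=np.load("c0.npz")
for k in "st":
    I=d[k];P=d[k+"p"];hsv=cv2.cvtColor(I,cv2.COLOR_RGB2HSV)
    roi=np.zeros(I.shape[:2],bool)
    if k=="s": roi[195:310,180:320]=1
    else: roi[175:292,188:280]=1
    # white floor
    fl=roi&(hsv[...,1]<40)&(hsv[...,2]>170)&(abs(P[...,2]-.004)<.008)
    n,L,st,_=cv2.connectedComponentsWithStats(fl.astype(np.uint8));fl=L==1+np.argmax(st[1:,4])
    q=P[fl];print(k,"floor",len(q),q[:,2].mean(),cv2.minAreaRect(q[:,:2].astype(np.float32)))
    g=roi&(hsv[...,0]>55)&(hsv[...,0]<95)&(hsv[...,1]>60)
    q=P[g&(P[...,2]>.034)&(P[...,2]<.05)];q=q[q[:,0]>.55]
    print("bar",len(q),q.mean(0),cv2.minAreaRect(q[:,:2].astype(np.float32)))
    q=P[g&(P[...,2]>0)&(P[...,2]<.06)];print("green",len(q),cv2.minAreaRect(q[:,:2].astype(np.float32)))
    q=P[roi&(P[...,2]>.107)&(P[...,2]<.125)]
    b=cv2.boxPoints(cv2.minAreaRect(q[:,:2].astype(np.float32)));print("top",b.round(4).tolist())
c=cams.capture("wrist");save(c,"w0")
E
```

```text
s floor 3968 0.0037272270397900767 ((0.5199357867240906, 0.19008411467075348), (0.2508191764354706, 0.1667875349521637), 8.035238265991211)
bar 265 [0.64956897 0.21763197 0.03962846] ((0.6506962180137634, 0.21251757442951202), (0.01500210352241993, 0.178725466132164), 8.629374504089355)
green 1025 ((0.527977466583252, 0.2456224262714386), (0.27939632534980774, 0.2890659272670746), 8.311943054199219)
top [[0.4453999996185303, 0.23280000686645508], [0.4560999870300293, 0.13570000231266022], [0.49239999055862427, 0.1396999955177307], [0.48170000314712524, 0.23680000007152557]]
t floor 4460 0.004130274870457867 ((0.5210779309272766, 0.19373221695423126), (0.2532211244106293, 0.1692570447921753), 8.494675636291504)
bar 248 [0.65203211 0.21485263 0.03975026] ((0.6523517966270447, 0.21365565061569214), (0.013364936225116253, 0.1765328049659729), 8.036431312561035)
green 646 ((0.5371537208557129, 0.20053553581237793), (0.2809433043003082, 0.18710067868232727), 8.374852180480957)
top [[0.4490000009536743, 0.2328999936580658], [0.4593999981880188, 0.13899999856948853], [0.4934999942779541, 0.1428000032901764], [0.4830999970436096, 0.23669999837875366]]
```

```bash
python3 - <<'E'
from h import *
d=np.load("c0.npz")
s=get_state();print(s["time_s"],s["tcp_pos"],s["eef_rot"],s["gripper_width"],s["contact_force"])
P=np.concatenate([d["sp"].reshape(-1,3),d["tp"].reshape(-1,3)])
# heights on a 5cm grid along corridor
for x in np.arange(.25,.6,.05):
    print(round(x,2),[round(float(np.percentile(q,99)),2) if len(q:=P[(abs(P[:,0]-x)<.025)&(abs(P[:,1]-y)<.025)&(P[:,2]<.3),2])>20 else None for y in np.arange(-.6,.31,.1)])
E
```

```text
0.15 [ 0.26631637 -0.61988112  0.24785203] [ 1.79928980e+02 -7.68825584e-03 -1.56753724e+02] 0.08778324235963585 [-0.68735906  1.1568847  -0.29246301]
0.25 [-0.85, -0.85, -0.85, -0.85, -0.85, -0.85, -0.85, -0.85, -0.85, -0.85]
0.3 [-0.85, -0.85, -0.85, -0.85, -0.85, -0.79, -0.78, -0.82, -0.81, -0.84]
0.35 [0.0, 0.0, 0.0, 0.01, 0.01, 0.01, 0.01, 0.01, 0.01, 0.01]
0.4 [0.04, 0.0, 0.02, 0.0, 0.02, 0.0, 0.11, 0.01, 0.01, 0.01]
0.45 [0.05, 0.0, 0.05, 0.11, 0.12, 0.11, 0.11, 0.02, 0.12, 0.03]
0.5 [0.05, 0.13, 0.13, 0.13, 0.12, 0.0, 0.0, 0.02, 0.12, 0.02]
0.55 [0.05, 0.13, 0.01, 0.01, 0.11, 0.0, 0.01, 0.03, 0.01, 0.02]
```

Request:
apply_moves:
  targets:
    - {"dp": [0.016,0.04,0],"yaw": -4}
    - {"dp": [0.032,0.08,0],"yaw": -8}
    - {"dp": [0.048,0.12,0],"yaw": -12}
    - {"dp": [0.064,0.16,0],"yaw": -17}
    - {"dp": [0.08,0.2,0],"yaw": -17}
    - {"dp": [0.096,0.24,0],"yaw": -17}
    - {"dp": [0.112,0.28,0],"yaw": -17}
    - {"dp": [0.128,0.32,0],"yaw": -17}
    - {"dp": [0.144,0.36,0],"yaw": -17}
    - {"dp": [0.16,0.4,0],"yaw": -17}
    - {"dp": [0.16,0.44,0],"yaw": -17}
    - {"dp": [0.16,0.48,0],"yaw": -17}
    - {"dp": [0.16,0.52,0],"yaw": -17}
    - {"dp": [0.16,0.56,0],"yaw": -17}
    - {"dp": [0.16,0.6,0],"yaw": -17}
    - {"dp": [0.16,0.64,0],"yaw": -17}
    - {"dp": [0.16,0.68,0],"yaw": -17}
    - {"dp": [0.157,0.72,0],"yaw": -17}
    - {"dp": [0.155,0.76,0],"yaw": -17}
    - {"dp": [0.154,0.79,0],"yaw": -17}
  grip: 0.1

```text
time_s: 1.82
tcp_pos: [0.4197, 0.1726, 0.2488]
eef_rot: [180.0, 0.0, -173.7]
contact_force: [0.8, -0.3, 0.3]
gripper_width: 0.0393
gripper_force: 0.0
```

Request:
apply_moves:
  targets:
    - {"dp": [0,0.01,-0.03],"yaw": 0}
    - {"dp": [0,0.01,-0.06],"yaw": 0}
    - {"dp": [0,0.01,-0.09],"yaw": 0}
    - {"dp": [0,0.01,-0.115],"yaw": 0}
    - {"dp": [0,0.01,-0.128],"yaw": 0}
    - {"dp": [0,0.01,-0.128],"yaw": 0}
    - {"dp": [0,0.01,-0.128],"yaw": 0}

```text
time_s: 2.4
tcp_pos: [0.4203, 0.1795, 0.1203]
eef_rot: [-179.9, -0.1, -173.7]
contact_force: [-0.2, -0.4, 0.2]
gripper_width: 0.0394
gripper_force: 0.0
```

```bash
python3 - <<'E'
from h import *
s=get_state();print(s["tcp_pos"],s["contact_force"])
w=cams.capture("wrist");a=cams.capture("scene")
im=np.hstack([cv2.resize(w["image"],(400,300)),cv2.resize(a["image"][180:330,200:400],(400,300))])
cv2.imwrite("pics/pre.png",im[...,::-1])
E
```

```text
[0.4202544  0.17953301 0.12031368] [-0.15491066 -0.40895322  0.16458857]
```

View pics/pre.png

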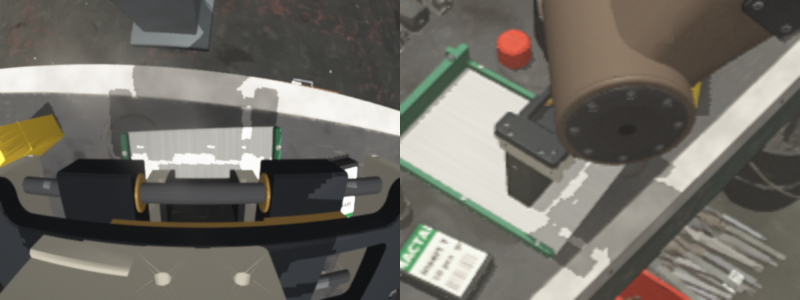

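The right half shows the gripper behind the box at about (535,175), with nothing touched yet. Next I'll push slowly forward along the box's own x.

Request:
apply_moves:
  targets:
    - {"dp": [0.005,0.003,0],"yaw": 0}
    - {"dp": [0.01,0.003,0],"yaw": 0}
    - {"dp": [0.014,0.004,0],"yaw": 0}
    - {"dp": [0.018,0.004,0],"yaw": 0}
    - {"dp": [0.022,0.005,0],"yaw": 0}
    - {"dp": [0.025,0.005,0],"yaw": 0}
    - {"dp": [0.028,0.005,0],"yaw": 0}
    - {"dp": [0.031,0.005,0],"yaw": 0}
    - {"dp": [0.034,0.006,0],"yaw": 0}

```text
time_s: 3.25
tcp_pos: [0.4546, 0.1856, 0.1205]
eef_rot: [-180.0, -0.0, -173.8]
contact_force: [0.6, 0.3, 0.2]
gripper_width: 0.0396
gripper_force: 0.1
```

```bash
python3 - <<'E'
from h import *
a=cams.capture("scene");b=cams.capture("top")
im=np.hstack([cv2.resize(a["image"][190:310,220:340],(400,400)),cv2.resize(b["image"][170:290,180:300],(400,400))])
cv2.imwrite("pics/mid.png",im[...,::-1])
E
```

```text
(no output)
```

View pics/mid.png

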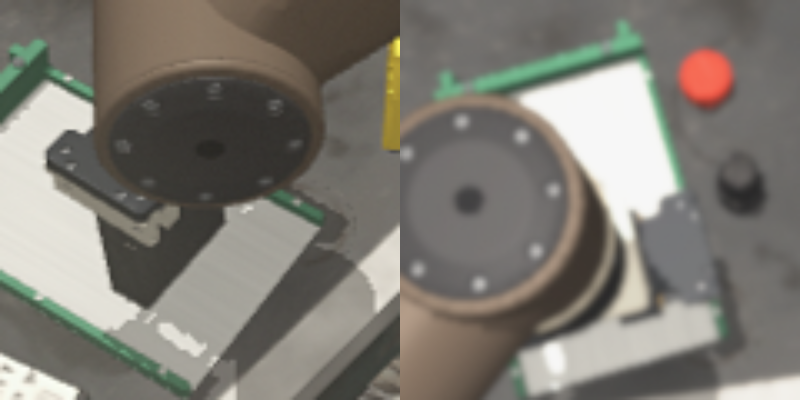

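The left half shows the box's dark near face below the gripper at (170,250), with its foot near (130,295). It's upright and starting to tilt, with no sign of sliding. I'll continue the push.

Request:
apply_moves:
  targets:
    - {"dp": [0.004,0,0],"yaw": 0}
    - {"dp": [0.008,0.001,0],"yaw": 0}
    - {"dp": [0.012,0.001,0],"yaw": 0}
    - {"dp": [0.016,0.002,0],"yaw": 0}
    - {"dp": [0.02,0.002,0],"yaw": 0}
    - {"dp": [0.024,0.003,0],"yaw": 0}
    - {"dp": [0.028,0.003,0],"yaw": 0}
    - {"dp": [0.032,0.003,0],"yaw": 0}
    - {"dp": [0.036,0.004,0],"yaw": 0}
    - {"dp": [0.036,0.004,0],"yaw": 0}
    - {"dp": [0.036,0.004,0],"yaw": 0}

```text
time_s: 4.27
tcp_pos: [0.4906, 0.1898, 0.1204]
eef_rot: [-180.0, -0.0, -173.8]
contact_force: [-0.8, 0.5, -0.7]
gripper_width: 0.0396
gripper_force: 0.0
```

Request:
apply_moves:
  targets:
    - {"dp": [-0.02,-0.002,0],"yaw": 0}
    - {"dp": [-0.04,-0.004,0],"yaw": 0}
    - {"dp": [-0.066,-0.008,0],"yaw": 0}
    - {"dp": [-0.066,-0.008,0.05],"yaw": 0}
    - {"dp": [-0.066,-0.03,0.08],"yaw": 0}
    - {"dp": [-0.066,-0.03,0.08],"yaw": 0}

```text
time_s: 4.77
tcp_pos: [0.426, 0.1598, 0.2066]
eef_rot: [179.8, 0.4, -173.6]
contact_force: [0.5, 1.4, -0.7]
gripper_width: 0.0388
gripper_force: 0.0
```

```bash
python3 - <<'E'
from h import *
s=get_state();print(s["time_s"],s["tcp_pos"],s["contact_force"])
a=cams.capture("scene");b=cams.capture("top")
np.savez("c1.npz",s=a["image"],t=b["image"],sp=pts(a),tp=pts(b))
im=np.hstack([cv2.resize(a["image"][190:310,190:310],(400,400)),cv2.resize(b["image"][170:290,180:300],(400,400))])
cv2.imwrite("pics/tip.png",im[...,::-1])
E
```

```text
4.7667 [0.42597377 0.15984761 0.20661836] [ 0.49554016  1.4334606  -0.71070599]
```

View pics/tip.png

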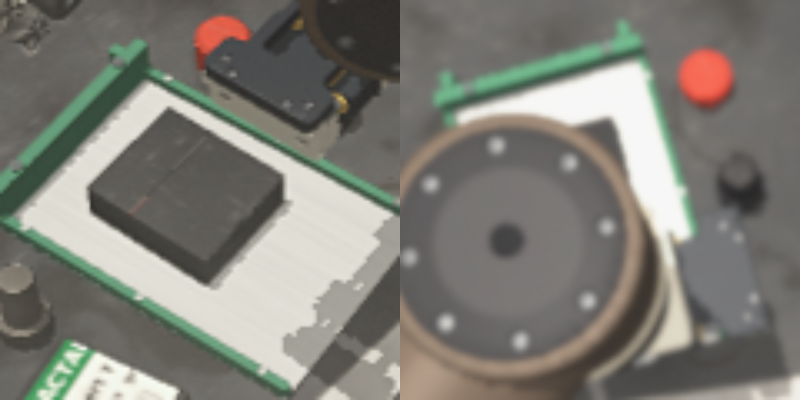

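The box has tipped and lies flat: left half (185,195), with its far end still short of the stop bar. Now I'll measure its pose in tray axes.

```bash
cat >> h.py <<'E'
def lying(P,I):
    roi=np.zeros(P.shape[:2],bool);roi[190:310,190:310]=1
    m=roi&(abs(P[...,2]-.038)<.005)&(I.max(-1)<110)&(P[...,0]>.43)&(P[...,0]<.64)&(P[...,1]>.11)&(P[...,1]<.27)
    n,L,st,_=cv2.connectedComponentsWithStats(m.astype(np.uint8));m=L==1+np.argmax(st[1:,4])
    q=P[m];rc=cv2.minAreaRect(q[:,:2].astype(np.float32));b=cv2.boxPoints(rc)
    a=np.radians(8.3);R=np.array([[np.cos(a),np.sin(a)],[-np.sin(a),np.cos(a)]])
    print(len(q),q[:,2].mean(),rc,"\ntray mm",(1e3*(b-[.522,.1947])@R.T).round(1).tolist())
E
python3 - <<'E'
from h import *
d=np.load("c1.npz");lying(d["sp"],d["s"])
E
```

```text
1402 0.03762656930191839 ((0.5434509515762329, 0.1949271410703659), (0.11168469488620758, 0.09703915566205978), 6.262041091918945) 
tray mm [[-32.8, 47.6], [-36.3, -49.4], [75.3, -53.3], [78.8, 43.6]]
```

```bash
python3 - <<'E'
from h import *
d=np.load("c0.npz")
a=np.radians(8.3);R=np.array([[np.cos(a),np.sin(a)],[-np.sin(a),np.cos(a)]])
for k in "st":
    P=d[k+"p"].reshape(-1,3);T=1e3*(P[:,:2]-[.522,.1947])@R.T
    for lo in(.02,.06,.08):
        m=(P[:,2]>lo)&(P[:,2]<.105)&(T[:,1]<-93)&(T[:,1]>-190)&(abs(T[:,0])<100)
        print(k,lo,m.sum(),T[m].min(0).round(),T[m].max(0).round() , np.median(T[m],0).round())
E
```

```text
s 0.02 556 [ -33. -157.] [ 100. -112.] [  -8. -128.]
s 0.06 175 [ -27. -151.] [   3. -121.] [ -14. -130.]
s 0.08 106 [ -27. -151.] [   3. -121.] [ -13. -134.]
t 0.02 357 [ -29. -157.] [ 100. -113.] [   1. -135.]
t 0.06 113 [ -23. -149.] [   4. -121.] [ -12. -135.]
t 0.08 96 [ -23. -149.] [   4. -122.] [ -10. -135.]
```

Request:
apply_moves:
  targets:
    - {"dp": [0.01,0.0235,0],"yaw": 2}
    - {"dp": [0.02,0.0235,-0.03],"yaw": 2}
    - {"dp": [0.03,0.0235,-0.06],"yaw": 2}
    - {"dp": [0.035,0.0235,-0.09],"yaw": 2}
    - {"dp": [0.035,0.0235,-0.12],"yaw": 2}
    - {"dp": [0.035,0.0235,-0.145],"yaw": 2}
    - {"dp": [0.035,0.0235,-0.158],"yaw": 2}
    - {"dp": [0.035,0.0235,-0.163],"yaw": 2}
    - {"dp": [0.035,0.0235,-0.163],"yaw": 2}
    - {"dp": [0.035,0.0235,-0.163],"yaw": 2}

```text
time_s: 5.7
tcp_pos: [0.4594, 0.1834, 0.0375]
eef_rot: [-180.0, -0.0, -171.7]
contact_force: [0.1, -0.8, 1.1]
gripper_width: 0.0397
gripper_force: 0.0
```

Request:
apply_moves:
  targets:
    - {"dp": [0.005,0.0007,0],"yaw": 0}
    - {"dp": [0.01,0.0014,0],"yaw": 0}
    - {"dp": [0.014,0.002,0],"yaw": 0}
    - {"dp": [0.017,0.0025,0],"yaw": 0}
    - {"dp": [0.02,0.003,0],"yaw": 0}
    - {"dp": [0.023,0.0033,0],"yaw": 0}
    - {"dp": [0.026,0.0038,0],"yaw": 0}
    - {"dp": [0.029,0.0042,0],"yaw": 0}
    - {"dp": [0.032,0.0046,0],"yaw": 0}
    - {"dp": [0.035,0.005,0],"yaw": 0}
    - {"dp": [0.038,0.0055,0],"yaw": 0}
    - {"dp": [0.041,0.006,0],"yaw": 0}
    - {"dp": [0.044,0.0064,0],"yaw": 0}
    - {"dp": [0.047,0.0068,0],"yaw": 0}
    - {"dp": [0.05,0.0072,0],"yaw": 0}
    - {"dp": [0.053,0.0077,0],"yaw": 0}
    - {"dp": [0.055,0.008,0],"yaw": 0}
    - {"dp": [0.057,0.0083,0],"yaw": 0}

```text
time_s: 7.2
tcp_pos: [0.5167, 0.1917, 0.0375]
eef_rot: [-180.0, -0.0, -171.8]
contact_force: [-0.8, -0.8, 0.7]
gripper_width: 0.0397
gripper_force: 0.4
```

```bash
python3 - <<'E'
from h import *
a=cams.capture("scene");lying(pts(a),a["image"])
cv2.imwrite("pics/push.png",cv2.resize(a["image"][190:310,190:310],(400,400))[...,::-1])
E
```

```text
8 0.03683749166904668 ((0.6378422975540161, 0.2602654993534088), (0.0017036253120750189, 0.014715618453919888), 7.083019256591797) 
tray mm [[123.4, 55.5], [123.1, 40.8], [124.8, 40.8], [125.1, 55.5]]
```

View pics/push.png

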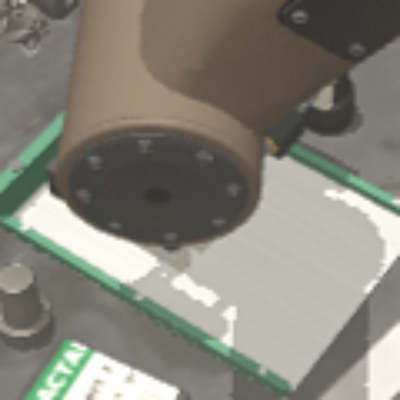

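The arm hides the box in this picture, so I'll feel for the stop bar with small steps. About 11 mm should remain.

Request:
apply_moves:
  targets:
    - {"dp": [0.002,0.0003,0],"yaw": 0}
    - {"dp": [0.004,0.0006,0],"yaw": 0}
    - {"dp": [0.006,0.0009,0],"yaw": 0}
    - {"dp": [0.0075,0.001,0],"yaw": 0}
    - {"dp": [0.009,0.0013,0],"yaw": 0}
    - {"dp": [0.009,0.0013,0],"yaw": 0}

```text
time_s: 7.75
tcp_pos: [0.5258, 0.193, 0.0376]
eef_rot: [180.0, 0.0, -171.8]
contact_force: [0.0, -0.1, -0.6]
gripper_width: 0.0392
gripper_force: 0.0
```

Request:
apply_moves:
  targets:
    - {"dp": [0.001,0.0001,0],"yaw": 0}
    - {"dp": [0.001,0.0001,0],"yaw": 0}

```text
time_s: 7.92
tcp_pos: [0.5261, 0.1928, 0.0375]
eef_rot: [-180.0, -0.0, -171.8]
contact_force: [-1.8, 0.0, 2.2]
gripper_width: 0.0398
gripper_force: 1.0
```

Request:
apply_moves:
  targets:
    - {"dp": [0.001,0.0001,0],"yaw": 0}
    - {"dp": [0.001,0.0001,0],"yaw": 0}

```text
time_s: 8.08
tcp_pos: [0.5263, 0.1926, 0.0374]
eef_rot: [-180.0, -0.1, -171.8]
contact_force: [-6.5, 0.1, 3.2]
gripper_width: 0.0395
gripper_force: 2.9
```

Request:
apply_moves:
  targets:
    - {"dp": [0.001,0.0001,0],"yaw": 0}
    - {"dp": [0.001,0.0001,0],"yaw": 0}
    - {"dp": [0.001,0.0001,0],"yaw": 0}

```text
time_s: 8.33
tcp_pos: [0.5263, 0.1925, 0.0372]
eef_rot: [-179.9, -0.2, -171.7]
contact_force: [-9.4, 0.3, 5.8]
gripper_width: 0.0395
gripper_force: 4.8
```

Request:
apply_moves:
  targets:
    - {"dp": [-0.003,-0.0004,0],"yaw": 0}
    - {"dp": [-0.008,-0.0012,0],"yaw": 0}
    - {"dp": [-0.02,-0.003,0],"yaw": 0}
    - {"dp": [-0.045,-0.0065,0],"yaw": 0}
    - {"dp": [-0.07,-0.01,0.01],"yaw": 0}
    - {"dp": [-0.08,-0.012,0.05],"yaw": 0}
    - {"dp": [-0.08,-0.012,0.09],"yaw": 0}
    - {"dp": [-0.08,-0.012,0.13],"yaw": 0}
    - {"dp": [-0.08,-0.012,0.17],"yaw": 0}
    - {"dp": [-0.08,-0.05,0.2],"yaw": 0}
    - {"dp": [-0.08,-0.09,0.2],"yaw": 0}
    - {"dp": [-0.08,-0.13,0.2],"yaw": 0}
    - {"dp": [-0.08,-0.17,0.2],"yaw": 0}
    - {"dp": [-0.08,-0.21,0.2],"yaw": 0}
    - {"dp": [-0.08,-0.25,0.2],"yaw": 0}
    - {"dp": [-0.08,-0.25,0.2],"yaw": 0}
    - {"dp": [-0.08,-0.25,0.2],"yaw": 0}

```text
time_s: 9.75
tcp_pos: [0.4482, -0.0589, 0.2377]
eef_rot: [-180.0, 0.1, -172.0]
contact_force: [-0.3, -0.0, 0.1]
gripper_width: 0.0395
gripper_force: 0.0
```

```bash
python3 - <<'E'
from h import *
a=cams.capture("scene");b=cams.capture("top")
lying(pts(a),a["image"]);lying(pts(b),b["image"])
im=np.hstack([cv2.resize(a["image"][190:310,180:300],(400,400)),cv2.resize(b["image"][170:290,180:300],(400,400))])
cv2.imwrite("pics/end.png",im[...,::-1]);print(get_state()["time_s"])
E
```

```text
1333 0.03774475639779687 ((0.5894145369529724, 0.2088073194026947), (0.11230435967445374, 0.10830003768205643), 7.0254597663879395) 
tray mm [[13.8, 59.6], [11.4, -48.7], [123.7, -51.2], [126.1, 57.1]]
1115 0.038157642810234066 ((0.5907572507858276, 0.20612627267837524), (0.1066284328699112, 0.09111998975276947), 8.180956840515137) 
tray mm [[16.5, 47.1], [16.3, -44.1], [122.9, -44.3], [123.1, 46.8]]
9.85
```

View pics/end.png

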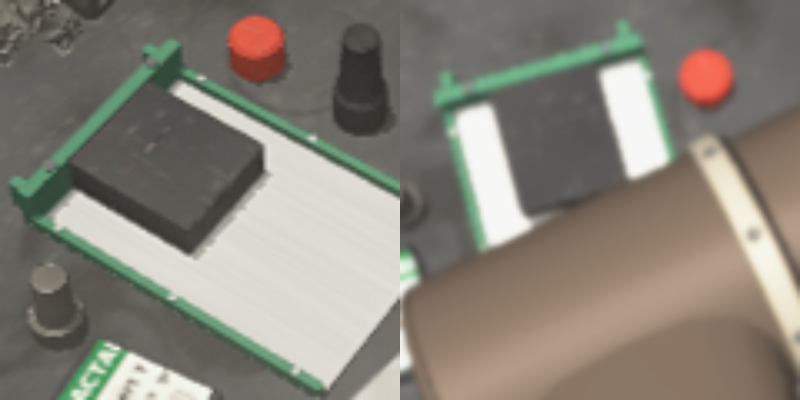

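The box lies flat with its far end against the stop bar at left half (120,130). The top view gives its yaw as 8.2°, against about 8.0–8.6° measured for the bar. The neighbouring items in view are where they were. I'll hand it in.

```bash
python3 -c "
from plant import r
print(r.close_job())"
```

```text
the job is handed in; nothing more can be done
None
```

The black box was tipped over flat and pushed squarely against the stop bar without gripping or lifting it; the arm was backed clear and the job handed in at about 10 s.

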